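Load the carton carrier and draw up its telescoping handle

TASK

Stack the deep carton squarely on the carton that already stands on the steel carrier, and then the flat carton squarely on top of that. Then take the carrier's handle by its grip, squeezing in the release button on its side, pull it straight up past the first stop to the second stop (fully extended), and finish while still holding it there; leave the column square, the first carton in its place and the other things on the counter undisturbed.

Things in the scene. Friction and masses are not known exactly. Their poses are not given: they have to be found in the camera images.
- carrier: Low steel carrier fixed on the counter. Origin: on the counter under the centre of the loading place; z up, x along the deck from the loading place to the mast. Deck top 15 mm above the counter, 130 mm wide (y), from x = -85 to +185 mm. The mast, an aluminium sleeve, 34 by 28 mm at its black collar, top 155 mm above the counter, stands at x = +140 mm, y = 0 and carries the telescoping handle.
- base_carton: Closed brown cardboard carton with a strip of paper tape, 110 mm long (its x) by 60 mm wide (y) by 50 mm high, about 0.4 kg, standing on the carrier's deck within a few mm of the carrier's origin and lengthwise along the carrier's x. Origin: centre of its underside.
- deep_carton: Closed carton like the first: 110 mm long (x) by 60 mm wide (y) by 50 mm high, about 0.25 kg, loose on the counter. Origin: centre of its underside. Either end may face either way.
- flat_carton: Closed flatter carton, 110 mm long (x) by 60 mm wide (y) by 32 mm high, about 0.15 kg, loose on the counter. Origin: centre of its underside. Either end may face either way.
- grip: Black bar on the telescoping tube, 28 (carrier x) by 90 (y) by 28 mm high. Origin: its centre, 185 mm above the counter at home; axes as the carrier's. A metal button 26 mm long, 18 high stands 8 mm proud of the middle of its +x side, away from the cartons (36 mm over it). Fingers closing on the middle along x push it in (2 to 7 N; 1 mm proud at its end). Tube below: 16 by 12 mm.
- release (a joint): Release button travel in m: 0 out, 0.007 fully in. It must be more than 0.005 in, and be kept in, for the handle to slide; while out it locks the handle at home and at the first stop.
- riser (a joint): Extension of the handle in m, straight up: 0 home, 0.060 first stop (locks there if the button is let out), 0.120 second stop (solid end of travel, no lock). Weight and a return spring pull it down with 4 to 6 N all the way, so it drops back from the second stop when let go. With the button kept in it runs through the first stop without a halt.
- shaker: Bystander: amber glass jar with a white lid, 48 mm across, 85 mm high, standing among the cartons. Origin: centre of its underside.
- squeeze_bottle: Bystander: clear plastic bottle, 60 mm across, 190 mm high. Origin: centre of its underside.
- foil_tray: Bystander: open aluminium tray, 100 by 160 by 45 mm. Origin: centre of its underside.
- bowl: Bystander: steel bowl, 110 mm across, 60 mm high. Origin: centre of its underside.
- cup: Bystander: white plastic cup, 76 mm across, 95 mm high. Origin: centre of its underside.
- tin: Bystander: tin can, 74 mm across, 100 mm high. Origin: centre of its underside.
- spatula: Bystander: spatula lying flat on the counter, lengthwise along its x. Origin: under its middle.

How it is judged:
By the outcome, as a careful person would: the job done as asked, in the order asked, and still so for the second after the job is handed in, while the arm keeps its last pose, push and grip.
It also fails if it takes over 70 s, if anything falls off the work surface, if the arm or the gripper's body presses on something with over 40 N, if the wrist force passes 120 N, or if a joint passes its speed limit or range.

ROBOT

A 6-joint arm with a two-finger parallel gripper is mounted at the origin on the work surface. World frame = base frame: x ahead of the robot, y to its left, z up, the work surface at z = 0. Lengths are in m, angles in rad, forces in N, time in s.
With the tool pointing down it reaches from about 0.3 to 0.775 m from the base axis. Payload 14.6 kg.
Tool frame: the origin (TCP) lies between the finger pads; the fingertips stand ctrl.tip_extent ahead of it and the grasp point (between the pads) lies 3 mm ahead of it (ctrl.tip_extent is the distance from the TCP to the fingertips, in m); z points along the fingers, y is the line along which they close (so a half turn about z gives the same grasp; the last joint's range is limited). The gripper opens to 94 mm and grips with 3 to 60 N. Pads are 16 mm wide; open, the fingers measure 119 mm over their backs; the gripper's body (75 mm by 177 mm) begins 78 mm behind the grasp point.
Start: joints at [1.234, 0.3, 1.521, -0, 1.321, -0.067], TCP at [0.147, 0.53, 0.227] pointing down, gripper open.
Joint ranges: [-3.03, 3.03], [-0.79, 2.21], [0.23, 2.52], [-1.04, 4.18], [0, 3.07], [-2.55, 2.55]. Speed limits (rad/s): [2.22, 2.22, 2.57, 3.14, 3.14, 3.14].

INTERFACE

Orientations are given as [roll, pitch, yaw] about the fixed x, y, z axes, in that order (R = Rz(yaw) Ry(pitch) Rx(roll)).
In Python, from station import ctrl, eyes, monitor, order gives the robot as it stands (ctrl), with the cameras (eyes), the readings (monitor) and the job (order).
- The arm moves only by the tool shift_gripper, called after "Emit:" by a JSON object that holds its "fn" and its "kwargs", one argument or row to a line. Schema: {"type":"object","properties":{"ticks":{"type":"object","properties":{"rows":{"type":"array","items":{"type":"array","items":{"type":"number"},"minItems":6,"maxItems":6},"minItems":1,"maxItems":10}},"additionalProperties":false,"required":["rows"]},"aperture":{"type":"number"},"grip_force":{"type":"number"},"only":{"type":"string"},"quiet":{"type":"boolean"},"lines":{"type":"string"}},"required":["ticks"],"additionalProperties":false}. ticks is an object whose key "rows" holds a list of rows, 1 to 10 of them, each of 6 numbers: dx, dy, dz in a scale on which 1.0 is 80 cm, then a rotation vector rx, ry, rz in normalised numbers (1 is 4 rad); each row shifts and turns the commanded pose from where the row before left it, along the tool's axes as they then stand; what a row does not reach is not made up. A row lasts 1/10 s, in which the tool goes at most 0.05 m and 0.15 rad, less where a joint would pass 70% of its speed; a pose out of reach is approached as far as the arm can. aperture is the finger opening in m, set as the call begins (left out keeps the last). The fingers move at their own pace and stop on an object; grip_force is the grip in N (left out, the last holds). Time passes only in rows, so rows that do not move let the fingers close. The tool returns the time, the measured TCP pose, the force, the opening and the grip force at its end. only (a regular expression) keeps the lines of the reply that match it, lines (a string "A,B") keeps lines A to B, and quiet returns only ok. Input that does not fit is refused with a message, and nothing moves.
- monitor.get_obs(): the state, without advancing time (a new reading comes with each control period).
- eyes.camera(name): name is "scene" or "top" or "wrist"; returns a dict with "pixels" (480x640x3 uint8, blue, green, red), "fx", "fy", "cx", "cy" (pixels), "extrinsics" (4x4, takes a point from camera to world coordinates). Camera axes: x right, y up, looking along -z (the intrinsics and any distortion apply to the point x, -y, -z); pixel columns grow to the right and rows downward; lengths in m; the calibration is good to about 2 mm. A picture is of the moment at which its call begins. There is no depth.
- order.hand_in(): hands the job in; it is judged then, once.
The state is a dict: "time_s": time; "qpos": joint angles; "joint_vel": joint speeds; "tau": joint torques, N m; "ee_pos": TCP position; "eef_rot": TCP orientation; "force": force on the tool from outside, world axes, zero at the start; "moment": the same for the moment, N m; "grip_width": finger opening in m; "grip_force": force on a finger pad.
Only numpy, scipy, OpenCV 4.12 (cv2) and the standard library are available. Lean on these libraries where they do the work, as an engineer would, in place of code of your own. Each camera call takes 0.05 s, during which the arm holds its last target. There are 200 camera calls.

## Working session

There is one attempt and no reset: what is moved stays moved. The work goes in short steps, Python scripts to look and compute and a tool call to move; the robot and the scene stay as the last step left them, time stands still between calls to the robot, and variables do not carry over. Pictures are saved under pics/ and viewed, at most 10 in all, crops included, and the job is handed in when it is done.

```bash
ls; mkdir -p pics
```

Run:
```python
from station import ctrl, eyes, monitor, order
import cv2
print(ctrl.tip_extent, monitor.get_obs())
for n in ("scene","top"):
    c=eyes.camera(n); cv2.imwrite(f"pics/{n}0.png",c["pixels"]); print({k:v for k,v in c.items() if k!="pixels"})
```

```text
pics
station.py
0.022 {'time_s': 0.0, 'qpos': array([ 1.23443303e+00,  3.00469137e-01,  1.52160484e+00, -3.48469185e-05,
        1.32067418e+00, -6.65880719e-02]), 'joint_vel': array([ 0.00027958, -0.00095571,  0.00035819, -0.00116378,  0.0010601 ,
       -0.00037541]), 'tau': array([ 1.47362234e-04, -5.31819606e+01, -3.52742851e+01,  7.08467513e-02,
        2.43756291e-02, -1.14891336e-04]), 'ee_pos': array([0.14650792, 0.52987734, 0.22687733]), 'eef_rot': array([-3.14043746e+00, -4.32087032e-05,  2.87182604e+00]), 'force': array([ 0.63517618, -0.58765385, -0.30683063]), 'moment': array([-0.0028141 ,  0.02187831, -0.00645914]), 'grip_force': 0.0, 'grip_width': 0.09370719942630538}
{'fx': 508.0268658712528, 'fy': 508.0268658712528, 'cx': 318.7281768472573, 'cy': 241.79615371665028, 'extrinsics': array([[ 0.26708002, -0.62042852,  0.73738505,  1.45550625],
       [ 0.96342973,  0.18914672, -0.18980695, -0.24057819],
       [-0.02171232,  0.76111232,  0.64825659,  0.91046753],
       [ 0.        ,  0.        ,  0.        ,  1.        ]])}
{'fx': 492.86152093689014, 'fy': 492.86152093689014, 'cx': 316.2165762378739, 'cy': 235.04485164552838, 'extrinsics': array([[ 0.02722815,  0.98296313, -0.1817749 ,  0.35641977],
       [-0.99911698,  0.03258129,  0.02652786,  0.02384   ],
       [ 0.03199837,  0.18089209,  0.98298228,  1.23300986],
       [ 0.        ,  0.        ,  0.        ,  1.        ]])}
```

View pics/scene0.png

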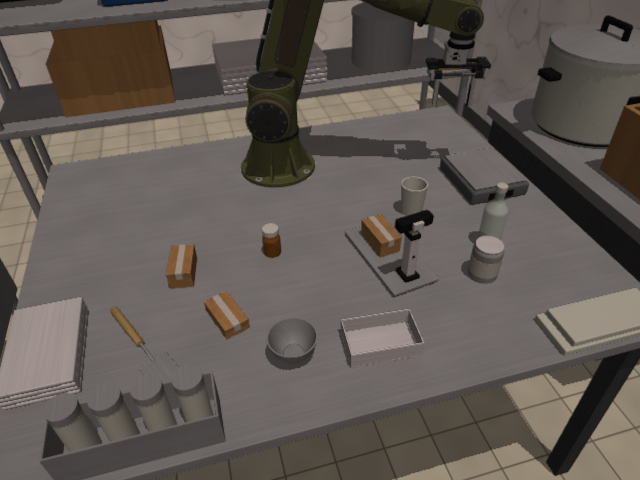

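View pics/top0.png

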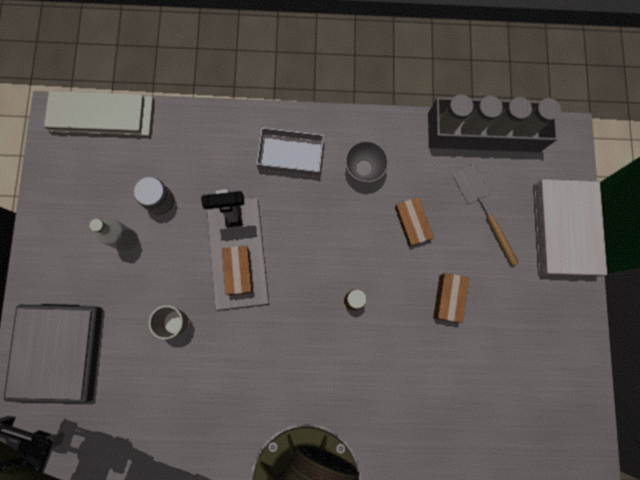

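Top view: carrier with base carton at (237,270), black grip at (222,200), flat carton at (414,221), deep carton at (453,297), shaker between them at (356,299). The scene view confirms that the deep one is at (181,265) and the flat one at (227,313).

Create lib.py:
```python
import numpy as np, cv2
from scipy.optimize import minimize
def proj(c,P):
    E=c["extrinsics"]; p=(np.asarray(P,float)-E[:3,3])@E[:3,:3]
    return np.stack([c["cx"]+c["fx"]*p[:,0]/-p[:,2], c["cy"]-c["fy"]*p[:,1]/-p[:,2]],1)
def ray(c,u,v,z):
    E=c["extrinsics"]; d=E[:3,:3]@np.array([(u-c["cx"])/c["fx"],-(v-c["cy"])/c["fy"],-1])
    return E[:3,3]+d*(z-E[2,3])/d[2]
def box(x,y,yaw,z0,h,l=.11,w=.06):
    s=np.array([[a*l/2,b*w/2,z0+k] for a in(-1,1) for b in(-1,1) for k in(0,h)])
    C,S=np.cos(yaw),np.sin(yaw); R=np.array([[C,-S,0],[S,C,0],[0,0,1]])
    return s@R.T+[x,y,0]
def cmask(c,seed,r=40):
    """cardboard blob hull near seed pixel"""
    hsv=cv2.cvtColor(c["pixels"],cv2.COLOR_BGR2HSV)
    m=((hsv[...,0]>4)&(hsv[...,0]<22)&(hsv[...,1]>95)).astype(np.uint8)
    k=np.zeros_like(m); cv2.circle(k,tuple(seed),r,1,-1); m=m*k
    m=cv2.morphologyEx(m,cv2.MORPH_CLOSE,np.ones((13,13)))
    n,l,s,_=cv2.connectedComponentsWithStats(m); i=1+np.argmax(s[1:,4])
    pts=np.argwhere(l==i)[:,::-1].astype(np.int32)
    return cv2.convexHull(pts)
def fit(cams,hulls,z0,h,guess):
    S=4
    def img(pts):
        m=np.zeros((480*S,640*S),np.uint8); cv2.fillConvexPoly(m,np.round(cv2.convexHull(((pts+.5)*S).astype(np.float32))).astype(np.int32),1); return m
    T=[]
    for H in hulls:
        H=H.reshape(-1,2); m=np.zeros((480,640),np.uint8); cv2.fillConvexPoly(m,H,1)
        T.append(cv2.resize(m,None,fx=S,fy=S,interpolation=cv2.INTER_LINEAR if 0 else cv2.INTER_NEAREST))
    def cost(q):
        B=box(q[0],q[1],q[2],z0,h); e=0
        for c,t in zip(cams,T):
            p=img(proj(c,B)); e+=1-(p&t).sum()/(p|t).sum()
        return e
    best=min((minimize(cost,[guess[0],guess[1],y],method="Nelder-Mead",options=dict(initial_simplex=np.array([[0,0,0],[.01,0,0],[0,.01,0],[0,0,.2]])+[guess[0],guess[1],y],xatol=1e-4,fatol=1e-4)) for y in guess[2]),key=lambda r:r.fun)
    return best.x,best.fun
```

Run:
```python
from station import ctrl, eyes, monitor, order; from lib import *
t=eyes.camera("top"); s=eyes.camera("scene")
for n,pt,ps,z0,h in (("base",(237,270),(381,236),.015,.05),("deep",(453,297),(181,265),0,.05),("flat",(414,221),(227,313),0,.032)):
    g=ray(t,*pt,z0+h); ht,hs=cmask(t,pt),cmask(s,ps)
    ys=np.arange(0,3.1,.5)
    for lab,c,h_ in(("both",(t,s),(ht,hs)),("top",(t,),(ht,)),("scene",(s,),(hs,))):
        x,f=fit(c,h_,z0,h,(g[0],g[1],ys)); print(n,lab,x.round(4),round(f,3))
for n,u,v,z in (("shaker",356,299,.085),("cup",166,322,.095),("tin",149,193,.1),("bottle",97,225,.19),("gripL",204,201,.199),("gripR",242,200,.199)): print(n,ray(t,u,v,z).round(3))
cv2.imwrite("pics/c1.png",cv2.resize(t["pixels"][180:320,180:300],None,fx=4.2,fy=4.2,interpolation=cv2.INTER_CUBIC))
```

```text
base both [0.4843 0.1804 0.1296] 0.087
base top [0.4843 0.1816 0.1358] 0.036
base scene [0.4852 0.1791 0.1347] 0.033
deep both [ 0.4343 -0.3435  2.9749] 0.073
deep top [ 0.4343 -0.3431 -0.1735] 0.038
deep scene [ 0.4346 -0.3439 -0.1534] 0.032
flat both [ 0.6252 -0.2556  0.3438] 0.074
flat top [ 0.6248 -0.2552  3.4818] 0.039
flat scene [ 0.6254 -0.2558  0.3351] 0.029
shaker [ 0.421 -0.104  0.085]
cup [0.356 0.326 0.095]
tin [0.653 0.389 0.1  ]
bottle [0.556 0.463 0.19 ]
gripL [0.614 0.239 0.199]
gripR [0.619 0.158 0.199]
```

View pics/c1.png

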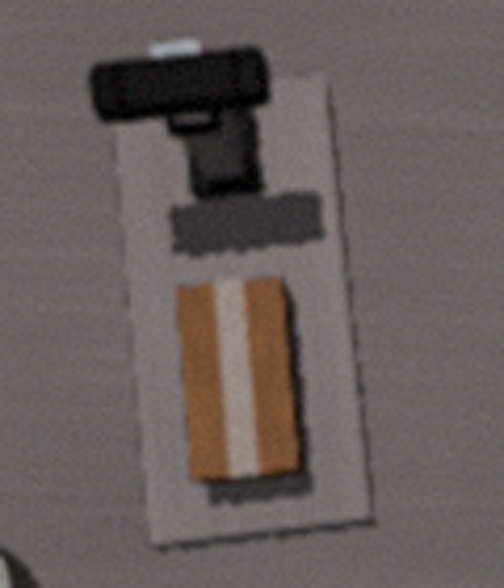

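The crop shows the deck edges, with corners near crop (152,545), (374,522) and (325,75), and the grip with its bright button at the far side (175,47).

Add to lib.py:
```python
def delta(o,x,y,z,yaw):
    """turn first (about tool z), then these shifts along the turned tool axes (tool down)"""
    from scipy.spatial.transform import Rotation as R
    r=R.from_euler("xyz",o["eef_rot"]); y0=o["eef_rot"][2]
    T=R.from_euler("xyz",[np.pi,0,yaw])
    rv=(r.inv()*T).as_rotvec(); d=T.inv().apply(np.array([x,y,z])-o["ee_pos"])
    print("turn",rv.round(4),"then shift",d.round(4), "now",o["ee_pos"].round(4),round(y0,4))
```

Run:
```python
from station import ctrl, eyes, monitor, order; from lib import *
t=eyes.camera("top")
P=[ray(t,180+u/4.2-.4,180+v/4.2-.4,.015) for u,v in((152,545),(374,522),(325,75),(118,140))]
P=np.array(P); print(P.round(4))
e=P[2]-P[1]; f=P[3]-P[0]; g=P[0]-P[1]
yaw=[np.arctan2(e[1],e[0]),np.arctan2(f[1],f[0]),np.arctan2(-g[0],g[1])]; print(yaw,np.linalg.norm(e),np.linalg.norm(g))
w=yaw[0];m=(P[0]+P[1])/2; print("origin",m[:2]+.085*np.array([np.cos(w),np.sin(w)]))
o=monitor.get_obs(); delta(o,.35,.1,.227,2.975)
o["ee_pos"]=np.array([.35,.1,.227]);o["eef_rot"]=[np.pi,0,2.975]; delta(o,.4344,-.3435,.13,2.975)
```

```text
[[0.39   0.23   0.015 ]
 [0.4068 0.1025 0.015 ]
 [0.6737 0.1441 0.015 ]
 [0.6292 0.2656 0.015 ]]
[np.float64(0.15430267387274038), np.float64(0.1476891360540687), np.float64(0.13140097158773142)] 0.2700878116773876 0.1286108399308923
origin [0.48238756 0.17936184]
turn [-5.000e-04 -1.000e-04 -1.032e-01] then shift [-2.719e-01 -3.903e-01  2.000e-04] now [0.1466 0.53   0.2272] 2.8718
turn [0. 0. 0.] then shift [-0.1568 -0.4234  0.097 ] now [0.35  0.1   0.227] 2.975
```

Careful with the scale: shifts go in shares of 80 cm and turns go in shares of 4 rad. That gives: -0.039 m / 0.8 = -0.0488, -0.03 m / 0.8 = -0.0375, -0.1032 rad / 4 = -0.0258.

Emit:
{"fn": "shift_gripper", "kwargs": {
  "ticks": {"rows": [[-0.0375,-0.0488,0,0,0,-0.0258],[-0.0375,-0.0488,0,0,0,0],[-0.0375,-0.0488,0,0,0,0],[-0.0375,-0.0488,0,0,0,0],[-0.0375,-0.0488,0,0,0,0],[-0.0375,-0.0488,0,0,0,0],[-0.0375,-0.0488,0,0,0,0],[-0.0375,-0.0488,0,0,0,0],[-0.0375,-0.0488,0,0,0,0]]},
  "aperture": 0.094,
  "grip_force": 20
}}

```text
time_s: 1.15
ee_pos: [0.3505, 0.1351, 0.2277]
eef_rot: [3.141, 0.001, 2.975]
force: [0.6, 0.5, 0.9]
grip_width: 0.0942
grip_force: 0.0
```

```bash
python3 -c "
from lib import *; from station import ctrl, eyes, monitor, order; delta(monitor.get_obs(),.4344,-.3435,.13,2.975)"
```

```text
turn [0.0004 0.0008 0.0002] then shift [-0.1621 -0.4581  0.0977] now [0.3505 0.1351 0.2277] 2.9752
```

In the tool's units: -0.0416 m / 0.8 = -0.052, 0.015 m / 0.8 = 0.0188.

Emit:
{"fn": "shift_gripper", "kwargs": {
  "ticks": {"rows": [[-0.0184,-0.052,0,0,0,0],[-0.0184,-0.052,0,0,0,0],[-0.0184,-0.052,0,0,0,0],[-0.0184,-0.052,0,0,0,0],[-0.0184,-0.052,0,0,0,0],[-0.0184,-0.052,0.0125,0,0,0],[-0.0184,-0.052,0.0188,0,0,0],[-0.0184,-0.052,0.0188,0,0,0],[-0.0184,-0.052,0.0188,0,0,0],[-0.0184,-0.052,0.0188,0,0,0]]}
}}

```text
time_s: 2.15
ee_pos: [0.4259, -0.2995, 0.1567]
eef_rot: [-3.142, 0.0, 2.975]
force: [1.0, -0.9, 0.3]
grip_width: 0.0941
grip_force: 0.0
```

Emit:
{"fn": "shift_gripper", "kwargs": {
  "ticks": {"rows": [[0,-0.0375,0.025,0,0,0],[0,0,0,0,0,0],[0,0,0,0,0,0]]}
}}

```text
time_s: 2.45
ee_pos: [0.4208, -0.3272, 0.1371]
eef_rot: [3.141, -0.001, 2.974]
force: [0.5, 0.2, -0.1]
grip_width: 0.0941
grip_force: 0.0
```

Run:
```python
from lib import *; from station import ctrl, eyes, monitor, order; delta(monitor.get_obs(),.4344,-.3435,.13,2.975)
w=eyes.camera("wrist"); cv2.imwrite("pics/w1.png",w["pixels"])
q=proj(w,box(.4344,-.3435,2.975,0,.05)); print(q.round(0).tolist())
```

```text
turn [ 0.0008 -0.001  -0.0011] then shift [-0.0162 -0.0138  0.0071] now [ 0.4208 -0.3272  0.1371] 2.9739
[[341.0, 314.0], [345.0, 344.0], [271.0, 314.0], [262.0, 344.0], [343.0, 185.0], [347.0, 192.0], [266.0, 185.0], [255.0, 192.0]]
```

View pics/w1.png

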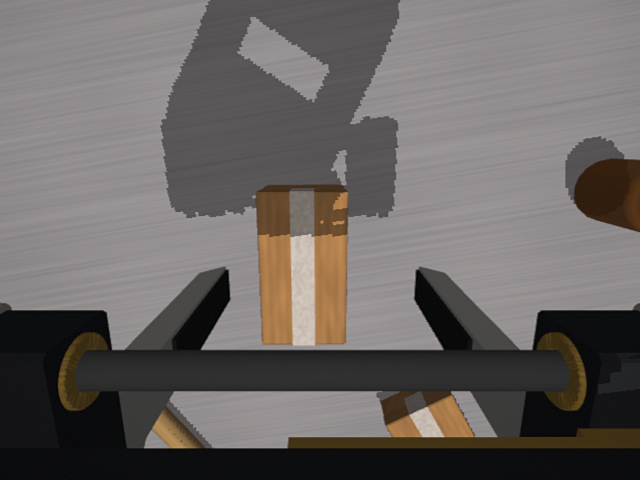

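The wrist view shows the deep carton's top corners at about (262,344), (346,344), (257,192) and (347,192). The prediction is within 2 px, so I'll grasp.

In the tool's units: 0.03 m / 0.8 = 0.0375, -0.0162 m / 0.8 = -0.0203, -0.001 rad / 4 = -0.0003.

Emit:
{"fn": "shift_gripper", "kwargs": {
  "ticks": {"rows": [[-0.0203,-0.0173,0,0,0,-0.0003],[0,0,0.0375,0,0,0],[0,0,0.0375,0,0,0],[0,0,0.0375,0,0,0],[0,0,0.0175,0,0,0],[0,0,0,0,0,0],[0,0,0,0,0,0]]}
}}

```text
time_s: 3.2
ee_pos: [0.4355, -0.3436, 0.035]
eef_rot: [-3.141, 0.001, 2.977]
force: [0.6, -0.3, -0.0]
grip_width: 0.094
grip_force: 0.0
```

Emit:
{"fn": "shift_gripper", "kwargs": {
  "ticks": {"rows": [[0,0,0,0,0,0],[0,0,0,0,0,0],[0,0,0,0,0,0],[0,0,0,0,0,0],[0,0,0,0,0,0],[0,0,0,0,0,0],[0,0,0,0,0,0]]},
  "aperture": 0.04,
  "grip_force": 20
}}

```text
time_s: 3.9
ee_pos: [0.4348, -0.3435, 0.0337]
eef_rot: [-3.142, 0.0, 2.976]
force: [-1.5, 1.5, 3.7]
grip_width: 0.0599
grip_force: 20.0
```

```bash
python3 -c "
from lib import *; from station import ctrl, eyes, monitor, order; delta(monitor.get_obs(),.4344,-.3435,.13,2.975)"
```

```text
turn [-0.      0.0001  0.001 ] then shift [ 0.0004 -0.0001 -0.0963] now [ 0.4348 -0.3435  0.0337] 2.976
```

In the tool's units: -0.045 m / 0.8 = -0.0563, -0.03 m / 0.8 = -0.0375, -0.1 rad / 4 = -0.025.

Emit:
{"fn": "shift_gripper", "kwargs": {
  "ticks": {"rows": [[0,0,-0.025,0,0,0],[0,0,-0.0375,0,0,0],[0,0,-0.0563,0,0,0],[0,0,-0.0563,0,0,0],[0,0,-0.0563,0,0,-0.025],[0,0,-0.0563,0,0,-0.025],[0,0,-0.0563,0,0,-0.0245],[0,0,0,0,0,0]]}
}}

```text
time_s: 4.7
ee_pos: [0.4356, -0.3443, 0.3143]
eef_rot: [-3.135, 0.006, -3.006]
force: [0.5, 0.6, -2.8]
grip_width: 0.0597
grip_force: 20.0
```

```bash
python3 -c "
from lib import *; from station import ctrl, eyes, monitor, order; delta(monitor.get_obs(),.60,.195,.31,3.274)"
```

```text
turn [-0.007   0.0058  0.0031] then shift [-0.2342  0.5128  0.0043] now [ 0.4356 -0.3443  0.3143] -3.0061
```

In the tool's units: 0.0427 m / 0.8 = 0.0534, 0.0213 m / 0.8 = 0.0266.

Emit:
{"fn": "shift_gripper", "kwargs": {
  "ticks": {"rows": [[-0.0123,0.0266,0,0,0,0],[-0.0244,0.0534,0,0,0,0],[-0.0244,0.0534,0,0,0,0],[-0.0244,0.0534,0,0,0,0],[-0.0244,0.0534,0,0,0,0],[-0.0244,0.0534,0,0,0,0],[-0.0244,0.0534,0,0,0,0],[-0.0244,0.0534,0,0,0,0],[-0.0244,0.0534,0,0,0,0],[-0.0244,0.0534,0,0,0,0]]}
}}

```text
time_s: 5.7
ee_pos: [0.5649, 0.085, 0.307]
eef_rot: [-3.142, -0.002, -3.01]
force: [1.1, -1.1, -1.8]
grip_width: 0.0598
grip_force: 20.0
```

Emit:
{"fn": "shift_gripper", "kwargs": {
  "ticks": {"rows": [[-0.0244,0.0534,0,0,0,0],[-0.0244,0.0534,0,0,0,0],[-0.0119,0.025,0,0,0,0],[0,0,0,0,0,0],[0,0,0,0,0,0],[0,0,0,0,0,0]]}
}}

```text
time_s: 6.3
ee_pos: [0.5989, 0.1929, 0.3079]
eef_rot: [-3.141, -0.001, -3.01]
force: [-0.2, -0.2, -2.8]
grip_width: 0.0596
grip_force: 20.0
```

Run:
```python
from lib import *; from station import ctrl, eyes, monitor, order; delta(monitor.get_obs(),.60,.195,.31,3.274)
w=eyes.camera("wrist"); cv2.imwrite("pics/w2.png",w["pixels"])
print(proj(w,box(.4845,.18,.135,.015,.05)).round(0).tolist())
```

```text
turn [-0.0003 -0.0008 -0.0013] then shift [-0.0013  0.0019 -0.0021] now [0.5989 0.1929 0.3079] -3.0105
[[297.0, 50.0], [293.0, 38.0], [351.0, 50.0], [355.0, 38.0], [299.0, 153.0], [296.0, 154.0], [350.0, 152.0], [353.0, 153.0]]
```

View pics/w2.png

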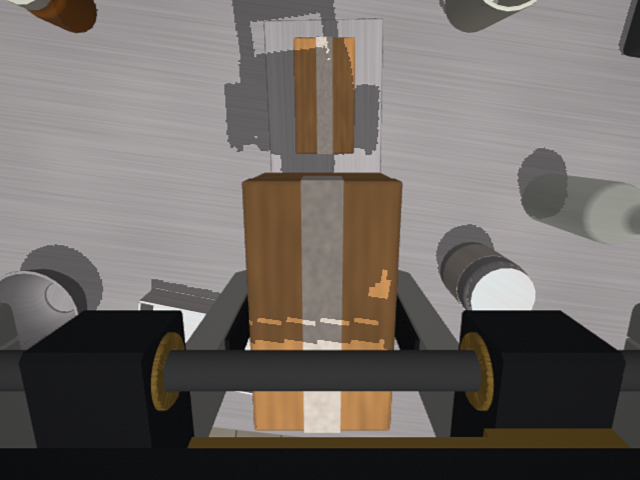

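Wrist view: base carton top corners at about (294,38), (354,38), (296,153), (354,153), within 1 px of the prediction. The held carton's top spans (243,181), (402,181), (254,430) and (391,430).

Run:
```python
from lib import *; from station import ctrl, eyes, monitor, order; o=monitor.get_obs()
w=eyes.camera("wrist"); e=o["ee_pos"]
print(proj(w,box(e[0],e[1],o["eef_rot"][2],e[2]-.0337,.05)).round(1).tolist())
P=np.array([ray(w,u,v,.065) for u,v in((293.5,38),(354.5,38),(296,153.5),(354,153.5))]);print(P.mean(0))
d=(P[2]+P[3]-P[0]-P[1]);print(np.arctan2(d[1],d[0]))
h=cmask(w,(324,95),65); print(h.reshape(-1,2).min(0),h.reshape(-1,2).max(0)); print(fit([w],[h],.015,.05,(.4845,.18,[.135])))
delta(o,.4845,.1802,.20,3.2766)
```

```text
[[374.2, 367.0], [389.3, 431.6], [269.9, 366.9], [254.8, 431.4], [381.6, 173.7], [402.0, 183.9], [262.9, 173.6], [242.6, 183.7]]
[0.4846269  0.18009854 0.065     ]
0.14262330036370702
[333  37] [354 152]
(array([0.48250627, 0.18611878, 0.12159659]), np.float64(0.6374936900555275))
turn [-0.0002 -0.0003 -0.0041] then shift [0.1151 0.0029 0.1083] now [0.599  0.1928 0.3083] -3.0107
```

In the tool's units: 0.045 m / 0.8 = 0.0563, 0.04 m / 0.8 = 0.05, -0.0041 rad / 4 = -0.001.

Emit:
{"fn": "shift_gripper", "kwargs": {
  "ticks": {"rows": [[0.025,0,0,0,0,-0.001],[0.0375,0,0,0,0,0],[0.0438,0.0013,0,0,0,0],[0.0313,0.0013,0.0125,0,0,0],[0.0056,0.0011,0.05,0,0,0],[0,0,0.0563,0,0,0],[0,0,0.0563,0,0,0],[0,0,0.05,0,0,0],[0,0,0.0188,0,0,0],[0,0,0,0,0,0]]}
}}

```text
time_s: 7.4
ee_pos: [0.4842, 0.1804, 0.1116]
eef_rot: [-3.141, -0.004, -3.006]
force: [0.6, -0.3, -1.9]
grip_width: 0.06
grip_force: 20.0
```

Emit:
{"fn": "shift_gripper", "kwargs": {
  "ticks": {"rows": [[0,0,0,0,0,0],[0,0,0,0,0,0],[0,0,0,0,0,0]]}
}}

```text
time_s: 7.7
ee_pos: [0.4857, 0.1814, 0.1147]
eef_rot: [3.141, 0.002, -3.005]
force: [-0.5, 0.7, -2.3]
grip_width: 0.06
grip_force: 20.0
```

```bash
python3 -c "
from lib import *; from station import ctrl, eyes, monitor, order; delta(monitor.get_obs(),.4850,.1802,.0987,3.2786)"
```

```text
turn [ 0.0003  0.0022 -0.0007] then shift [ 0.0009 -0.0011  0.016 ] now [0.4857 0.1814 0.1147] -3.0052
```

In the tool's units: 0.006 m / 0.8 = 0.0075, 0.004 m / 0.8 = 0.005.

Emit:
{"fn": "shift_gripper", "kwargs": {
  "ticks": {"rows": [[0.0008,-0.001,0.0075,0,0,0],[0,0,0.005,0,0,0],[0,0,0.0038,0,0,0],[0,0,0.0025,0,0,0],[0,0,0,0,0,0],[0,0,0,0,0,0]]}
}}

```text
time_s: 8.3
ee_pos: [0.4847, 0.1804, 0.0986]
eef_rot: [-3.142, 0.0, -3.005]
force: [-2.7, -1.1, 2.4]
grip_width: 0.06
grip_force: 20.0
```

```bash
python3 -c "
from lib import *; from station import ctrl, eyes, monitor, order
P=[]
for i in range(5): eyes.camera('wrist'); o=monitor.get_obs(); P.append(np.r_[o['ee_pos'],o['eef_rot'][2],o['force'][2]])
print(np.round(P,4))"
```

```text
[[ 0.4847  0.1804  0.0986 -3.005   3.257 ]
 [ 0.4847  0.1804  0.0986 -3.0051  3.6373]
 [ 0.4847  0.1804  0.0986 -3.005   3.6824]
 [ 0.4847  0.1804  0.0986 -3.005   4.1598]
 [ 0.4848  0.1804  0.0986 -3.0051  4.2249]]
```

Contact (the force went from −2.3 to about +4 N). Release, opening gently, then rise and look.

Emit:
{"fn": "shift_gripper", "kwargs": {
  "ticks": {"rows": [[0,0,0,0,0,0],[0,0,0,0,0,0],[0,0,0,0,0,0],[0,0,0,0,0,0],[0,0,0,0,0,0]]},
  "aperture": 0.09
}}

```text
time_s: 9.05
ee_pos: [0.4847, 0.1804, 0.0984]
eef_rot: [3.142, 0.0, -3.005]
force: [-0.7, -0.1, -0.2]
grip_width: 0.0898
grip_force: 0.0
```

Emit:
{"fn": "shift_gripper", "kwargs": {
  "ticks": {"rows": [[0,0,-0.025,0,0,0],[0,0,-0.05,0,0,0],[0,0,-0.0563,0,0,0],[0,0,-0.0563,0,0,0],[0,0,-0.05,0,0,0],[0,0,0,0,0,0]]}
}}

```text
time_s: 9.65
ee_pos: [0.4859, 0.1808, 0.2939]
eef_rot: [3.14, 0.009, -3.005]
force: [0.2, 0.3, -0.0]
grip_width: 0.0899
grip_force: 0.0
```

Run:
```python
from lib import *; from station import ctrl, eyes, monitor, order
t=eyes.camera("top"); s=eyes.camera("scene"); w=eyes.camera("wrist")
a=t["pixels"][180:320,180:300]; b=s["pixels"][175:315,330:450]; f=lambda i:cv2.resize(i,None,fx=3.3,fy=3.3,interpolation=cv2.INTER_CUBIC)
cv2.imwrite("pics/st1.png",np.hstack([f(a),f(b)]));cv2.imwrite("pics/w3.png",w["pixels"])
print(proj(s,box(.4845,.18,.137,.065,.05)).round(1).tolist(), proj(s,box(.4845,.18,.137,.015,.05)).round(1).tolist())
delta(monitor.get_obs(),.6252,-.2557,.285,3.480)
```

```text
[[361.2, 218.6], [361.8, 203.6], [380.8, 212.9], [381.9, 198.0], [380.8, 242.6], [382.0, 227.3], [401.3, 236.3], [403.0, 221.0]] [[360.6, 232.9], [361.2, 218.6], [379.8, 227.2], [380.8, 212.9], [379.7, 257.1], [380.8, 242.6], [399.7, 250.8], [401.3, 236.3]]
turn [-1.000e-04 -1.300e-03 -2.019e-01] then shift [ 0.012  -0.458   0.0024] now [0.4844 0.1803 0.2874] -3.0051
```

View pics/st1.png

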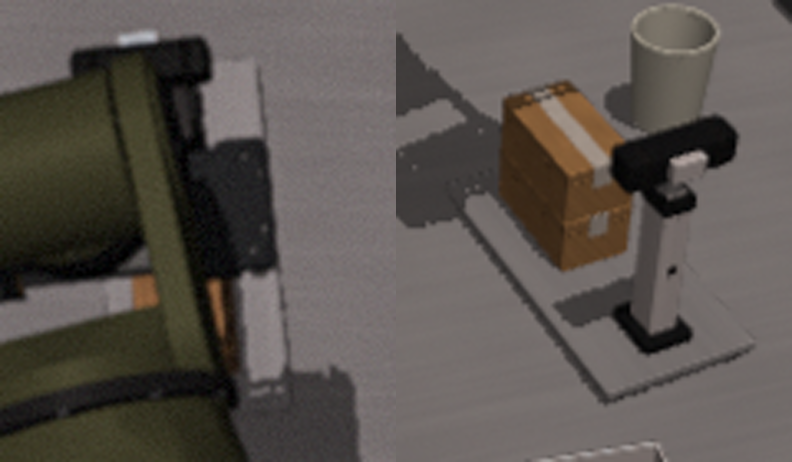

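The right half shows a square stack, edges flush at about (567,215). Next, the flat carton.

In the tool's units: -0.045 m / 0.8 = -0.0563, -0.02 m / 0.8 = -0.025, -0.102 rad / 4 = -0.0255.

Emit:
{"fn": "shift_gripper", "kwargs": {
  "ticks": {"rows": [[0,0,0,0,0,-0.025],[0.0013,-0.025,0,0,0,-0.0255],[0.0015,-0.0563,0,0,0,0],[0.0015,-0.0563,0,0,0,0],[0.0015,-0.0563,0,0,0,0],[0.0015,-0.0563,0,0,0,0],[0.0015,-0.0563,0,0,0,0],[0.0015,-0.0563,0,0,0,0],[0.0015,-0.0563,0,0,0,0],[0.0015,-0.0563,0,0,0,0]]}
}}

```text
time_s: 10.8
ee_pos: [0.5989, -0.1838, 0.2864]
eef_rot: [3.14, -0.002, -2.803]
force: [0.2, 1.6, -0.0]
grip_width: 0.0901
grip_force: 0.0
```

Emit:
{"fn": "shift_gripper", "kwargs": {
  "ticks": {"rows": [[0,-0.0563,0.0375,0,0,0],[0,-0.025,0.05,0,0,0],[0,0,0.05,0,0,0],[0,0,0.0375,0,0,0],[0,0,0,0,0,0],[0,0,0,0,0,0],[0,0,0,0,0,0]]}
}}

```text
time_s: 11.5
ee_pos: [0.62, -0.2402, 0.1526]
eef_rot: [-3.14, 0.002, -2.803]
force: [-0.2, -0.0, 1.0]
grip_width: 0.0899
grip_force: 0.0
```

Run:
```python
from lib import *; from station import ctrl, eyes, monitor, order
w=eyes.camera("wrist");delta(monitor.get_obs(),.6252,-.2557,.027,3.480)
cv2.imwrite("pics/w4.png",w["pixels"])
print(proj(w,box(.6252,-.2557,3.48,0,.032)).round(1).tolist())
```

```text
turn [-0.002   0.002   0.0003] then shift [ 0.0002 -0.0163  0.1257] now [ 0.62   -0.2403  0.1527] -2.8029
[[337.7, 288.8], [339.3, 303.9], [269.8, 288.7], [264.3, 303.7], [339.3, 162.0], [341.1, 164.1], [265.4, 161.9], [258.9, 164.0]]
```

View pics/w4.png

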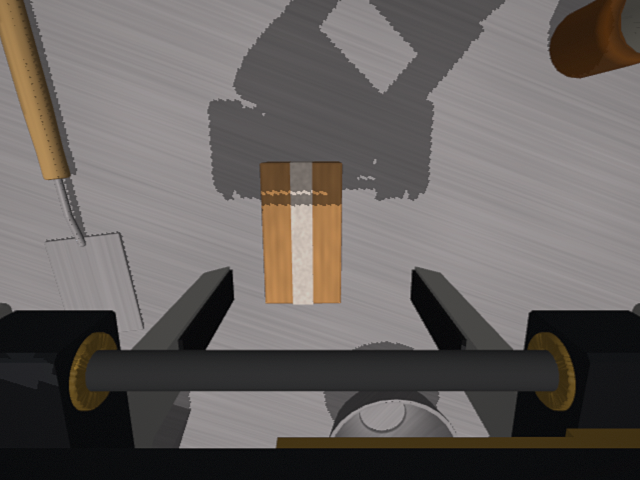

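Flat carton corners at (265,303), (341,303), (261,162) and (342,162), within 2 px of the prediction. Descend and grasp.

In the tool's units: 0.04 m / 0.8 = 0.05, -0.0155 m / 0.8 = -0.0194.

Emit:
{"fn": "shift_gripper", "kwargs": {
  "ticks": {"rows": [[0.0009,-0.0194,0,0,0,0],[0,0,0.0438,0,0,0],[0,0,0.05,0,0,0],[0,0,0.0438,0,0,0],[0,0,0.0181,0,0,0],[0,0,0,0,0,0],[0,0,0,0,0,0],[0,0,0,0,0,0]]}
}}

```text
time_s: 12.35
ee_pos: [0.625, -0.2554, 0.0288]
eef_rot: [-3.139, 0.003, -2.803]
force: [0.3, 0.1, 0.5]
grip_width: 0.0898
grip_force: 0.0
```

Emit:
{"fn": "shift_gripper", "kwargs": {
  "ticks": {"rows": [[0,0,0,0,0,0],[0,0,0,0,0,0],[0,0,0,0,0,0],[0,0,0,0,0,0],[0,0,0,0,0,0],[0,0,0,0,0,0]]},
  "aperture": 0.04,
  "grip_force": 20
}}

```text
time_s: 12.95
ee_pos: [0.6239, -0.255, 0.0264]
eef_rot: [-3.141, 0.0, -2.803]
force: [-0.8, 0.6, 1.9]
grip_width: 0.06
grip_force: 20.0
```

```bash
python3 -c "
from lib import *; from station import ctrl, eyes, monitor, order; delta(monitor.get_obs(),.6252,-.2557,.285,3.480)"
```

```text
turn [-0.0001  0.      0.0001] then shift [-0.001  -0.0011 -0.2586] now [ 0.6239 -0.255   0.0264] -2.8031
```

In the tool's units: -0.045 m / 0.8 = -0.0563, -0.03 m / 0.8 = -0.0375, 0.102 rad / 4 = 0.0255.

Emit:
{"fn": "shift_gripper", "kwargs": {
  "ticks": {"rows": [[0,0,-0.025,0,0,0],[0,0,-0.0375,0,0,0],[0,0,-0.0563,0,0,0],[0,0,-0.0563,0,0,0],[0,0,-0.0563,0,0,0.025],[0,0,-0.0563,0,0,0.0255],[0,0,0,0,0,0]]}
}}

```text
time_s: 13.65
ee_pos: [0.6251, -0.2556, 0.2635]
eef_rot: [-3.136, 0.009, -3.008]
force: [0.2, 0.2, -1.3]
grip_width: 0.0598
grip_force: 20.0
```

```bash
python3 -c "
from lib import *; from station import ctrl, eyes, monitor, order; delta(monitor.get_obs(),.4847,.1804,.25,3.2782)"
```

```text
turn [-0.0057  0.0087 -0.0033] then shift [0.0798 0.451  0.0135] now [ 0.6251 -0.2556  0.2635] -3.0083
```

In the tool's units: 0.043 m / 0.8 = 0.0538, 0.022 m / 0.8 = 0.0275.

Emit:
{"fn": "shift_gripper", "kwargs": {
  "ticks": {"rows": [[0.005,0.0275,0,0,0,0],[0.01,0.0538,0,0,0,0],[0.01,0.0538,0,0,0,0],[0.01,0.0538,0,0,0,0],[0.01,0.0538,0,0,0,0],[0.01,0.0538,0,0,0,0],[0.01,0.0538,0,0,0,0],[0.01,0.0538,0,0,0,0],[0.01,0.0538,0,0,0,0],[0.01,0.0538,0,0,0,0]]}
}}

```text
time_s: 14.65
ee_pos: [0.4919, 0.1414, 0.2556]
eef_rot: [-3.142, -0.001, -3.004]
force: [0.4, 0.0, -1.4]
grip_width: 0.0601
grip_force: 20.0
```

Emit:
{"fn": "shift_gripper", "kwargs": {
  "ticks": {"rows": [[0.005,0.0375,0,0,0,0],[0,0.015,0.0375,0,0,0],[0,0,0.0375,0,0,0],[0,0,0.0188,0,0,0],[0,0,0,0,0,0],[0,0,0,0,0,0],[0,0,0,0,0,0],[0,0,0,0,0,0]]}
}}

```text
time_s: 15.45
ee_pos: [0.4836, 0.1809, 0.1821]
eef_rot: [3.141, 0.002, -3.005]
force: [-0.3, -0.1, -2.2]
grip_width: 0.0598
grip_force: 20.0
```

Run:
```python
from lib import *; from station import ctrl, eyes, monitor, order
w=eyes.camera("wrist"); o=monitor.get_obs(); delta(o,.4847,.1804,.1414,3.2782); e=o["ee_pos"]
print(proj(w,box(e[0],e[1],o["eef_rot"][2],e[2]-.0264,.032)).round(1).tolist(),proj(w,box(.4847,.1802,.137,.065,.05)).round(1).tolist())
cv2.imwrite("pics/w5.png",w["pixels"])
```

```text
turn [ 0.0002  0.0012 -0.0002] then shift [-0.0011 -0.0007  0.0406] now [0.4835 0.1809 0.182 ] -3.0052
[[375.9, 374.1], [385.3, 414.3], [268.2, 374.0], [258.8, 414.2], [383.9, 174.6], [396.6, 181.0], [260.6, 174.5], [248.1, 180.9]] [[279.3, 166.0], [270.0, 170.9], [362.4, 166.0], [371.3, 170.9], [283.0, 307.1], [275.4, 339.0], [358.8, 307.1], [366.0, 339.0]]
```

View pics/w5.png

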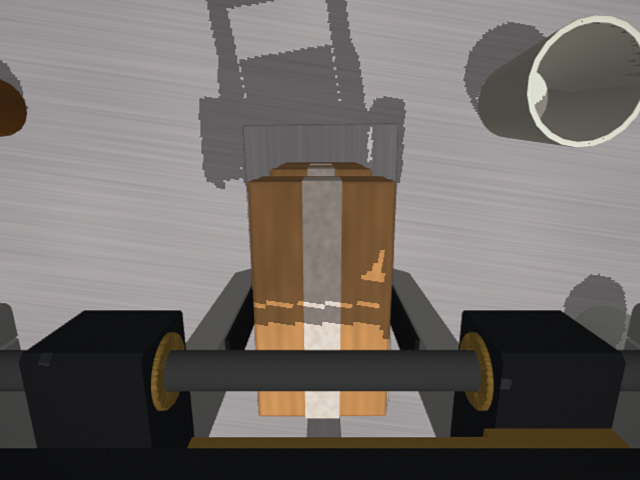

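Held carton spans rows 181–415, so it is centred on the TCP. The deep carton's far edge is at about row 169, so it sits about 1 mm towards the robot. Aim x≈0.484.

In the tool's units: 0.015 m / 0.8 = 0.0188, -0.0006 m / 0.8 = -0.0008.

Emit:
{"fn": "shift_gripper", "kwargs": {
  "ticks": {"rows": [[-0.0006,-0.0008,0.0125,0,0,0],[0,0,0.0188,0,0,0],[0,0,0.01,0,0,0],[0,0,0.005,0,0,0],[0,0,0.0038,0,0,0],[0,0,0.0013,0,0,0],[0,0,0,0,0,0],[0,0,0,0,0,0],[0,0,0,0,0,0]]}
}}

```text
time_s: 16.4
ee_pos: [0.4841, 0.1805, 0.1412]
eef_rot: [3.141, 0.001, -3.005]
force: [-2.6, -1.4, 6.1]
grip_width: 0.0599
grip_force: 20.0
```

```bash
python3 -c "
from lib import *; from station import ctrl, eyes, monitor, order; delta(monitor.get_obs(),.4842,.1804,.1414,3.2782)"
```

```text
turn [ 0.0001  0.0012 -0.    ] then shift [-0.0001 -0.0001 -0.0002] now [0.4841 0.1805 0.1412] -3.005
```

Emit:
{"fn": "shift_gripper", "kwargs": {
  "ticks": {"rows": [[0,0,0,0,0,0],[0,0,0,0,0,0],[0,0,0,0,0,0],[0,0,0,0,0,0],[0,0,0,0,0,0]]},
  "aperture": 0.09
}}

```text
time_s: 16.9
ee_pos: [0.4838, 0.1804, 0.1402]
eef_rot: [-3.142, -0.0, -3.005]
force: [0.8, -1.1, -0.0]
grip_width: 0.0898
grip_force: 0.0
```

Emit:
{"fn": "shift_gripper", "kwargs": {
  "ticks": {"rows": [[0,0,-0.025,0,0,0],[0,0,-0.05,0,0,0],[0,0,-0.0563,0,0,0],[0,0,-0.0563,0,0,0],[0,0,-0.0563,0,0,0.035],[0,0,0,0,0,0.0358],[0,0,0,0,0,0.0358],[0,0,0,0,0,0.0358],[0,0,0,0,0,0.0358],[0,0,0,0,0,0.0358]]}
}}

```text
time_s: 17.9
ee_pos: [0.4838, 0.1804, 0.3352]
eef_rot: [-3.141, -0.0, 2.417]
force: [0.6, -0.3, -0.6]
grip_width: 0.0902
grip_force: 0.0
```

Emit:
{"fn": "shift_gripper", "kwargs": {
  "ticks": {"rows": [[0,0,0,0,0,0.0358],[0,0,0,0,0,0.0358],[0,0,0,0,0,0.0358],[0,0,0,0,0,0.0358],[0,0,0,0,0,0.0358],[0,0,0,0,0,0],[0,0,0,0,0,0],[0,0,0,0,0,0]]},
  "aperture": 0.094
}}

```text
time_s: 18.7
ee_pos: [0.4838, 0.1804, 0.3352]
eef_rot: [-3.142, 0.0, 1.712]
force: [0.1, -0.5, 0.2]
grip_width: 0.0938
grip_force: 0.0
```

```bash
python3 -c "
from lib import *; from station import ctrl, eyes, monitor, order; delta(monitor.get_obs(),.63,.17,.34,1.708)"
```

```text
turn [-0.      0.      0.0035] then shift [-0.0303  0.1434 -0.0048] now [0.4838 0.1804 0.3352] 1.7115
```

In the tool's units: 0.0359 m / 0.8 = 0.0449, 0.0357 m / 0.8 = 0.0446, 0.0035 rad / 4 = 0.0009.

Emit:
{"fn": "shift_gripper", "kwargs": {
  "ticks": {"rows": [[-0.0219,0.0449,0,0,0,0.0009],[-0.0219,0.0449,0,0,0,0],[-0.0219,0.0449,0,0,0,0],[-0.0219,0.0446,0,0,0,0],[0,0,0,0,0,0],[0,0,0,0,0,0],[0,0,0,0,0,0]]}
}}

```text
time_s: 19.4
ee_pos: [0.6347, 0.1308, 0.3357]
eef_rot: [3.141, -0.0, 1.706]
force: [0.1, -1.4, 0.5]
grip_width: 0.0938
grip_force: 0.0
```

Run:
```python
from lib import *; from station import ctrl, eyes, monitor, order
w=eyes.camera("wrist"); o=monitor.get_obs(); print(o["ee_pos"],o["eef_rot"])
np.savez("pics/w6.npz",**w); t=eyes.camera("top"); s=eyes.camera("scene")
f=lambda i,z:cv2.resize(i,None,fx=z,fy=z,interpolation=cv2.INTER_CUBIC)
b=f(s["pixels"][165:305,345:445],2.6)
a=f(w["pixels"],.8)[:364]
cv2.imwrite("pics/w6.png",np.hstack([a,b[:a.shape[0]]]))
B=box(.6225,.199,.14,.171,.028,.028,.09)
print(a.shape,b.shape,proj(w,B).round(1).tolist(),proj(s,B).round(1).tolist())
```

```text
[0.63455776 0.13085012 0.33608553] [ 3.14054924e+00 -8.44193532e-05  1.70612343e+00]
(364, 512, 3) (364, 260, 3) [[302.9, 197.3], [301.2, 202.2], [301.1, 86.1], [299.1, 80.4], [335.3, 197.2], [336.5, 202.1], [335.8, 86.0], [337.2, 80.3]] [[392.4, 227.5], [393.3, 217.9], [425.7, 217.4], [427.1, 207.8], [398.6, 234.5], [399.6, 224.8], [432.3, 224.0], [433.8, 214.5]]
```

View pics/w6.png

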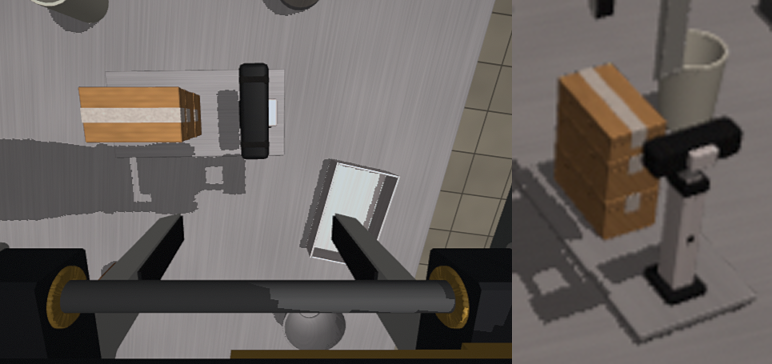

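The column looks square. The grip appears at about (299–336, 80–198) in full wrist pixels, with the button on its right (+x) side. Measure it precisely.

Run:
```python
from lib import *; from station import ctrl, eyes, monitor, order
w=dict(np.load("pics/w6.npz")); g=w["pixels"].max(2).astype(int)
for r in range(84,198,12):
    c=np.where(g[r,285:350]<55)[0]+285; print(r,c.min(),c.max(),end=" | ")
for c in (306,318,328):
    r=np.where(g[60:215,c]<55)[0]+60; print(c,r.min(),r.max(),end=" | ")
o=monitor.get_obs(); delta(o,.622,.199,.23,1.71)
```

```text
84 300 334 | 96 299 335 | 108 300 335 | 120 300 335 | 132 299 334 | 144 299 334 | 156 299 335 | 168 301 335 | 180 301 335 | 192 302 335 | 306 79 198 | 318 79 198 | 328 79 198 | turn [ 0.0013 -0.     -0.0042] then shift [ 0.0693 -0.0031  0.1062] now [0.6346 0.1308 0.3362] 1.7058
```

In the tool's units: 0.04 m / 0.8 = 0.05, 0.0354 m / 0.8 = 0.0443, -0.0042 rad / 4 = -0.0011.

Emit:
{"fn": "shift_gripper", "kwargs": {
  "ticks": {"rows": [[0.0438,-0.0015,0,0,0,-0.0011],[0.0443,-0.0015,0,0,0,0],[0,0,0.0375,0,0,0],[0,0,0.05,0,0,0],[0,0,0.0375,0,0,0],[0,0,0,0,0,0],[0,0,0,0,0,0],[0,0,0,0,0,0]]}
}}

```text
time_s: 20.35
ee_pos: [0.6239, 0.2, 0.2379]
eef_rot: [3.138, -0.0, 1.709]
force: [0.1, -0.8, 0.3]
grip_width: 0.0941
grip_force: 0.0
```

```bash
python3 -c "
from lib import *; from station import ctrl, eyes, monitor, order; delta(monitor.get_obs(),.6225,.2002,.188,1.71)"
```

```text
turn [ 0.0036 -0.0004 -0.001 ] then shift [ 0.0004 -0.0014  0.0499] now [0.6239 0.2    0.2379] 1.709
```

In the tool's units: 0.02 m / 0.8 = 0.025, 0.01 m / 0.8 = 0.0125.

Emit:
{"fn": "shift_gripper", "kwargs": {
  "ticks": {"rows": [[0,-0.0013,0.025,0,0,0],[0,0,0.025,0,0,0],[0,0,0.0125,0,0,0],[0,0,0,0,0,0],[0,0,0,0,0,0],[0,0,0,0,0,0]]}
}}

```text
time_s: 20.95
ee_pos: [0.6229, 0.1997, 0.1867]
eef_rot: [3.14, -0.0, 1.709]
force: [-0.3, 0.3, -0.7]
grip_width: 0.0941
grip_force: 0.0
```

Emit:
{"fn": "shift_gripper", "kwargs": {
  "ticks": {"rows": [[0,0,0,0,0,0],[0,0,0,0,0,0],[0,0,0,0,0,0],[0,0,0,0,0,0],[0,0,0,0,0,0],[0,0,0,0,0,0],[0,0,0,0,0,0],[0,0,0,0,0,0],[0,0,0,0,0,0],[0,0,0,0,0,0]]},
  "aperture": 0.015,
  "grip_force": 30
}}

```text
time_s: 21.95
ee_pos: [0.6225, 0.1995, 0.1852]
eef_rot: [3.142, 0.0, 1.709]
force: [1.3, -1.6, -1.4]
grip_width: 0.0284
grip_force: 30.0
```

```bash
python3 -c "
from lib import *; from station import ctrl, eyes, monitor, order; delta(monitor.get_obs(),.6225,.2002,.308,1.71)"
```

```text
turn [ 0.0001  0.0002 -0.0012] then shift [ 7.000e-04  1.000e-04 -1.228e-01] now [0.6225 0.1995 0.1852] 1.7088
```

Opening is 28.4 mm, so the button is in. Pull up.

In the tool's units: -0.012 m / 0.8 = -0.015, -0.01 m / 0.8 = -0.0125.

Emit:
{"fn": "shift_gripper", "kwargs": {
  "ticks": {"rows": [[0,0,-0.0063,0,0,0],[0,0,-0.0125,0,0,0],[0,0,-0.015,0,0,0],[0,0,-0.015,0,0,0],[0,0,-0.015,0,0,0],[0,0,0,0,0,0]]}
}}

```text
time_s: 22.55
ee_pos: [0.6225, 0.1995, 0.2375]
eef_rot: [3.141, 0.0, 1.709]
force: [2.1, -0.2, -3.6]
grip_width: 0.0284
grip_force: 30.0
```

Emit:
{"fn": "shift_gripper", "kwargs": {
  "ticks": {"rows": [[0,0,-0.015,0,0,0],[0,0,-0.015,0,0,0],[0,0,-0.015,0,0,0],[0,0,-0.015,0,0,0],[0,0,-0.0125,0,0,0],[0,0,0,0,0,0],[0,0,0,0,0,0]]}
}}

```text
time_s: 23.25
ee_pos: [0.6224, 0.1995, 0.2938]
eef_rot: [-3.141, 0.0, 1.709]
force: [5.6, -0.7, -4.5]
grip_width: 0.0287
grip_force: 30.0
```

In the tool's units: -0.005 m / 0.8 = -0.0063, -0.004 m / 0.8 = -0.005.

Emit:
{"fn": "shift_gripper", "kwargs": {
  "ticks": {"rows": [[0,0,-0.0063,0,0,0],[0,0,-0.005,0,0,0],[0,0,-0.0025,0,0,0],[0,0,0,0,0,0],[0,0,0,0,0,0]]}
}}

```text
time_s: 23.75
ee_pos: [0.6224, 0.1995, 0.3048]
eef_rot: [-3.141, 0.0, 1.709]
force: [4.9, -1.0, -5.5]
grip_width: 0.0285
grip_force: 30.0
```

Emit:
{"fn": "shift_gripper", "kwargs": {
  "ticks": {"rows": [[0,0,-0.0013,0,0,0],[0,0,-0.0013,0,0,0],[0,0,0,0,0,0],[0,0,0,0,0,0]]}
}}

```text
time_s: 24.15
ee_pos: [0.6224, 0.1995, 0.3053]
eef_rot: [-3.139, 0.0, 1.709]
force: [6.7, -0.9, -13.5]
grip_width: 0.0283
grip_force: 30.0
```

Emit:
{"fn": "shift_gripper", "kwargs": {
  "ticks": {"rows": [[0,0,0,0,0,0],[0,0,0,0,0,0],[0,0,0,0,0,0],[0,0,0,0,0,0],[0,0,0,0,0,0],[0,0,0,0,0,0],[0,0,0,0,0,0],[0,0,0,0,0,0]]}
}}

```text
time_s: 24.95
ee_pos: [0.6224, 0.1995, 0.3053]
eef_rot: [-3.14, 0.0, 1.709]
force: [6.9, -1.1, -14.0]
grip_width: 0.0286
grip_force: 30.0
```

Run:
```python
from lib import *; from station import ctrl, eyes, monitor, order
s=eyes.camera("scene"); cv2.imwrite("pics/end.png",cv2.resize(s["pixels"][100:380,160:540],None,fx=2,fy=2,interpolation=cv2.INTER_CUBIC))
print(proj(s,box(.6225,.2,.14,.291,.028,.028,.09)).round(0).tolist())
```

```text
[[397.0, 184.0], [398.0, 173.0], [432.0, 174.0], [434.0, 163.0], [404.0, 191.0], [405.0, 180.0], [440.0, 181.0], [441.0, 170.0]]
```

View pics/end.png

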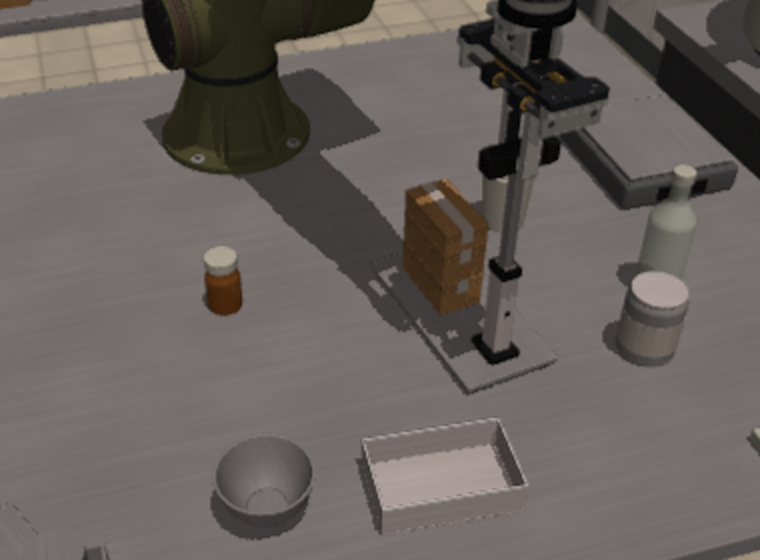

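The handle is fully extended, with the grip at about picture (520,155), where it was predicted. The column is square at (445,245), and the other things in view are in place.

```bash
python3 -c "
from station import ctrl, eyes, monitor, order; print(order.hand_in())"
```

```text
the job is handed in; nothing more can be done
None
```

The job is handed in at about 25 s: both cartons are stacked squarely on the first carton, and the arm is still holding the handle at the second stop with the button squeezed in; no verdict was returned.

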